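# Reverse the pottery wheel at its covered switch panel

## Task

The table-top pottery wheel stands switched off and has to be set to turn the other way for a left-handed thrower. With the fingertips only, press the closed splash cover on its control box so that it springs open, press the raised end of the rectangular direction rocker under it fully down, then swing the cover back and press it until its latch holds it shut flush. Leave the round mains rocker as it is, do not pinch the cover, and leave the pots and tools where they are; finish with the hand clear.

Things in the scene. Friction and masses are not known exactly. Their poses are not given: they have to be found in the camera images.
- wheel: the grey table-top pottery wheel, fixed. Origin on the table (z = 0) under the centre of its control box; x points level from the box to the wheel head, z up, so y is its left. Control box: x -80..80, y -100..100, top 120 mm above the table; in its top an opening x -57..57, y -67..71 mm, filled by the cover when shut; under it the flat switch panel, 88 mm above the table
- cover (a joint): the splash cover, a black plastic flap 110 (wheel x) by 134 (wheel y) by 6 mm flush in the control box top, hinged along its left (+y) edge. Radians: 0 = shut, latched, flush; grows as the free right edge swings up and over to the left. A damped spring drives it to its stop at 1.75 (10 degrees past upright, free edge 135 mm above the hinge) in about 2 s. Pressing goes below 0, to a stop at -0.062
- cover_press (a point): middle of a grey thumb ring on the cover's outer face, 118 mm from the hinge, 17 mm from the free edge, right over the push-push latch; moves with the cover. Pressed here to its stop, 7 mm below flush (about 3 N), and let go, the shut cover springs open; pushed from open down to the same stop and let go, it stays latched. Nearer the hinge takes more force; pulling does nothing
- cover_hinge (a point): the middle of the cover's hinge axis, which lies along wheel x, at wheel x 0, y 71.5, z 119 mm; the cover's outer face lies 1 mm beyond the axis
- cover_skin: the cover's outer shell (its origin on the hinge axis)
- cover_liner: the cover's grey inner liner, its underside when shut (origin on the hinge axis). From it, under the thumb ring, a white latch tongue 30 mm wide stands 47 mm out, into the box when shut; with the cover open it points right, over the left half of the box 100 to 130 mm above the box top. Shell and liner must not be pushed at the same time, as in a pinch
- dir_rocker (a joint): the direction rocker: the rectangular black rocker switch, 20 by 30 mm, on the panel at wheel x -27, y -4 mm (the one farther from the wheel head), pivot 94 mm above the table and parallel to wheel x. Radians: about +0.17 at the start, right (-y) end raised; -0.18 = that end fully down, the other direction. Pressing takes about 2 to 3 N and 4 to 5 mm to a firm stop; it stays where it is left
- dir_right_end (a point): on the top face of the direction rocker, 12 mm right (-y) of its pivot: the raised end to press, about 105 mm above the table when raised and 101 when down
- dir_left_end (a point): on the top face of the direction rocker, 12 mm left (+y) of its pivot
- mains_rocker (a joint): the mains rocker: the round black rocker, 20 mm across, on the panel at wheel x +27, y -4 mm (nearer to the wheel head), 54 mm from the direction rocker. Radians: about -0.17 = off, to be left so; +0.18 = on
- mains_top (a point): the middle of the top of the mains rocker, 101 mm above the table
- cup: terracotta cup 74 mm across, 82 mm high, standing to the right of the control box; origin under its centre
- water_bowl: white bowl 130 mm across, 55 mm high, left of the control box; origin under its centre
- glaze_jar: jar 72 mm across, 95 mm high, farther right of the control box; origin under its centre
- rib: flat wooden rib 55 x 100 x 6 mm lying in front of the control box; origin under its centre
- loop_tool: wooden-handled loop tool, 160 mm long, 17 mm high, lying left of the control box; origin under its handle
- wood_knife: wooden modelling knife 165 mm long, 7 mm thick, lying on the cabinet deck between control box and splash pan; origin under its handle
- pan_rim (a point): the point of the splash pan's rim nearest the control box, 175 mm above the table, at wheel x 154, y 0 mm. The pan is 312 mm across, centred at wheel x 310, on the cabinet (x 80..470, y -170..170, 125 mm high) behind the control box, with a bowl fixed on the wheel head to 249 mm high: keep clear

How it is judged:
By the outcome, as a careful person would: the job done as asked, in the order asked, and still so for the second after the job is handed in, with the robot touching nothing.
It also fails if it takes over 58 s, if anything falls off the work surface, if the arm or the gripper's body presses on something with over 40 N, if the wrist force passes 120 N, or if a joint passes its speed limit or range.

## Robot

A 6-joint arm with a two-finger parallel gripper is mounted at the origin on the work surface. World frame = base frame: x ahead of the robot, y to its left, z up, the work surface at z = 0. Lengths are in mm, angles in rad, forces in N, time in s.
With the tool pointing down it reaches from about 275 to 750 mm from the base axis. Payload 10.2 kg.
Tool frame: the origin (TCP) lies between the finger pads; the fingertips stand 17 mm ahead of it and the grasp point (between the pads) lies 2 mm behind it; z points along the fingers, y is the line along which they close (so a half turn about z gives the same grasp; the last joint's range is limited). The gripper opens to 85 mm and grips with 20 to 120 N. Pads are 22 mm wide; open, the fingers measure 114 mm over their backs; the gripper's body (76 mm by 85 mm) begins 54 mm behind the grasp point. The pads swing forward as they close: fully open they stand 13 mm farther back than shut.
Start: joints at [-0.223, 0.313, 1.498, -0, 1.331, -0.223], TCP at [525.006, -0.014, 248.294] pointing down, gripper open.
Joint ranges: [-2.94, 2.94], [-0.97, 2.17], [0.19, 2.56], [-1.23, 4.37], [0.02, 3.11], [-2.88, 2.88]. Speed limits (rad/s): [2.39, 2.39, 3.01, 3.14, 3.14, 3.14].

## Interface

Orientations are given as a unit quaternion [w, x, y, z].
In Python, from rig import * gives the robot as it stands.
- The arm moves only by the tool step_arm, never from a script. Its argument "commands" is text: rows parted by semicolons, each of 7 numbers parted by spaces: the opening, from 0 (shut) to 1 (fully open), then the shift along the tool's x, y, z in cm, then the turn, a rotation vector about the tool's x, y, z in rad. In form: hand x y z rx ry rz; .... A call has 1 to 20 rows; each row is the pose to reach, as a shift and turn from the pose commanded when the call began, along the tool's axes at that moment; what a row does not reach only later rows make up. A row lasts 1/12 s, in which the tool goes at most 41.7 mm and 7.16 degrees, less where a joint would pass 70% of its speed; a pose out of reach is approached as far as the arm can. A call with a gripper value outside its range is refused whole. The fingers move at their own pace and stop on an object; "newtons" is the grip in N (left out, the last holds). Time passes only in rows, so rows that repeat a pose let the fingers close. It gives the time, the measured TCP pose, the force, the opening and the grip force at its end, in the units of the state.
- sense(): the state, without advancing time (a new reading comes with each control period).
- capture(name): name is "scene" or "side" or "wrist"; returns the picture (420x560x3 uint8, red, green, blue); there is no depth.
- camera_model(name): a dict with "mtx" (3x3 intrinsics, pixels), "eye" and "rotation" of the camera in the world. Camera axes: x right, y down, z forward; pixel columns grow to the right and rows downward; lengths in mm; the calibration is good to about 2 mm. A picture is of the moment at which its call begins: read the wrist's pose just before it. camera_model takes no time and is no camera call; for the wrist camera it gives the pose at the moment of the call.
- finish_job(): hands the job in; it is judged then, once.
Trained networks look in the newest picture that a camera, given by its name, has taken for a name from the list of things; names that differ only in an ending like _2 or _b are one class to them, and where a whole thing is asked for, a point or a joint stands for the part that bears it (a point fixed in the world has none). Each returns a list of dicts, best first, with "score" (0 to 1); they miss things now and then, are a little off and sometimes report something else, mostly with a low value. They report only what shows in the picture. A call takes as long as a camera call.
- search_frame(camera, label): "rect" ([centre column, centre row, width, height] in pixels, round what is visible of it).
- trace(camera, label): "mask" (420x560 bool, what is visible of it) and "rect" ([centre column, centre row, width, height] in pixels, round what is visible of it).
- spot_point(camera, label): "xy" ([column, row] in pixels: a listed point, or the origin of a listed thing).
The state is a dict: "time_s": time; "joints": joint angles; "dq": joint speeds; "tau": joint torques, N m; "eef_pos": TCP position; "ee_rot": TCP orientation; "force": force on the tool from outside, world axes, zero at the start; "wrist_torque": the same for the moment, N m; "grip_width": opening from 0.0 (shut) to 1.0 (fully open); "grip_force": force on a finger pad.
Only numpy, scipy, OpenCV 4.12 (cv2) and the standard library are available. Lean on these libraries where they do the work, as an engineer would, in place of code of your own. Each camera call takes 0.05 s, during which the arm holds its last target. There are 200 camera calls.

## Working session

There is one attempt and no reset: what is moved stays moved. The work goes in short steps, Python scripts to look and compute and a tool call to move; the robot and the scene stay as the last step left them, time stands still between calls to the robot, and variables do not carry over. Pictures are saved under pics/ and viewed, at most 10 in all, crops included, and the job is handed in when it is done.

Besides the shell and the picture viewer there is one more tool, called after "Emit:" in YAML: its name, and indented under it one key for each argument. step_arm: Moves the arm, as the interface text tells. Its arguments: {"type":"object","properties":{"commands":{"type":"string"},"newtons":{"type":"number"}},"required":["commands"]}

```bash
mkdir -p pics; ls; cat > h.py <<'E'
from rig import *
import numpy as np, cv2
from scipy.spatial.transform import Rotation as R
def ray(cam,xy):
    m=camera_model(cam); d=np.array(m["rotation"])@np.linalg.inv(np.array(m["mtx"]))@np.array([xy[0],xy[1],1.]); return np.array(m["eye"]),d
def atz(cam,xy,z):
    e,d=ray(cam,xy); return e+d*(z-e[2])/d[2]
def proj(cam,p):
    m=camera_model(cam); c=np.array(m["rotation"]).T@(np.array(p)-np.array(m["eye"])); q=np.array(m["mtx"])@c; return q[:2]/q[2]
def rot():
    q=sense()["ee_rot"]; return R.from_quat([q[1],q[2],q[3],q[0]])
def pt(cam,l,z):
    r=spot_point(cam,l)
    for a in r[:2]: print(cam,l,round(a["score"],2),np.round(a["xy"]),np.round(atz(cam,a["xy"],z),1))
    return r
E
python3 - <<'E'
from h import *
ims=[]
for c in ["scene","side","wrist"]:
    im=capture(c); ims.append(im); cv2.imwrite(f"pics/{c}0.png",im[:,:,::-1])
    print(c,np.round(camera_model(c)["eye"]))
    for l,z in [("cover_press",120),("cover_hinge",119),("wheel",0),("pan_rim",175),("cup",0),("glaze_jar",0)]: pt(c,l,z)
cv2.imwrite("pics/a.png",cv2.resize(np.hstack(ims[:2]),(800,300))[:,:,::-1])
print(rot().as_matrix().round(3), sense()["time_s"])
E
```

```text
pics
scene [ 973. -589.  983.]Traceback (most recent call last):
  File "<stdin>", line 6, in <module>
  File "h.py", line 14, in pt
    for a in r[:2]: print(cam,l,round(a["score"],2),np.round(a["xy"]),np.round(atz(cam,a["xy"],z),1))
                                                                               ~~~^^^^^^^^^^^^^^^
  File "h.py", line 7, in atz
    e,d=ray(cam,xy); return e+d*(z-e[2])/d[2]
        ~~~^^^^^^^^
  File "h.py", line 5, in ray
    m=camera_model(cam); d=np.array(m["rotation"])@np.linalg.inv(np.array(m["mtx"]))@np.array([xy[0],xy[1],1.]); return np.array(m["eye"]),d
                           ~~~~~~~~~~~~~~~~~~~~~~~^~~~~~~~~~~~~~~~~~~~~~~~~~~~~~~~~~
ValueError: matmul: Input operand 1 has a mismatch in its core dimension 0, with gufunc signature (n?,k),(k,m?)->(n?,m?) (size 3 is different from 4)
```

View pics/scene0.png

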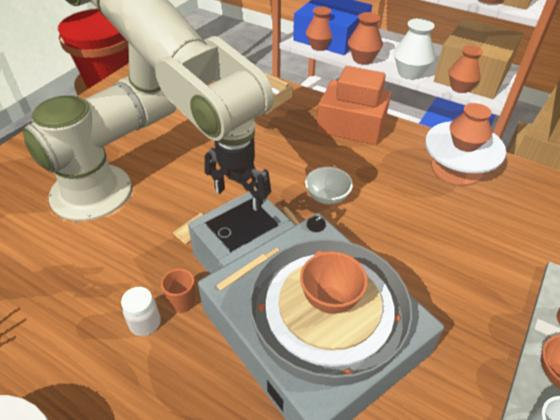

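The scene view shows the wheel with its box toward the robot, the thumb ring near (224,233), the cup at (179,290), and the hand over the box's left side. The camera rotation is a quaternion, so I'll fix the helper.

```bash
sed -i 's/np.array(m\["rotation"\])/M(m)/' h.py; sed -i '3a def M(m):\n    q=m["rotation"]; return R.from_quat([q[1],q[2],q[3],q[0]]).as_matrix()' h.py
python3 - <<'E'
from h import *
for c in ["scene","side","wrist"]:
    im=capture(c); cv2.imwrite(f"pics/{c}0.png",im[:,:,::-1])
    print(c,np.round(camera_model(c)["eye"]))
    for l,z in [("cover_press",120),("cover_hinge",119),("wheel",0),("pan_rim",175),("cup",0),("glaze_jar",0)]: pt(c,l,z)
print(rot().as_matrix().round(3), sense()["time_s"])
E
```

```text
scene [ 973. -589.  983.]
scene cover_press 0.6 [224. 233.] [483.5  -9.3 120. ]
scene cover_hinge 0.77 [261. 212.] [518.8  92.2 119. ]
scene wheel 0.88 [242. 255.] [495.7  34.2  -0. ]
scene pan_rim 0.94 [284. 248.] [646.1 -15.7 175. ]
scene cup 0.7 [264. 213.] [464.8 185.9   0. ]
scene cup 0.65 [186. 304.] [ 467.1 -155.2    0. ]
scene glaze_jar 0.75 [144. 323.] [ 416.9 -246.1    0. ]
side [161. 797. 976.]
side cover_press 0.72 [319. 222.] [483.2 -11.6 120. ]
side cover_press 0.37 [247. 301.] [513.3 269.1 120. ]
side cover_hinge 0.94 [283. 246.] [521.4  96.5 119. ]
side wheel 0.81 [300. 265.] [504.4  36.3   0. ]
side pan_rim 0.66 [263. 183.] [636.7 -13.8 175. ]
side cup 0.95 [350. 226.] [ 448.4 -149.5    0. ]
side glaze_jar 0.73 [375. 208.] [ 416.3 -251.5    0. ]
side glaze_jar 0.33 [322. 222.] [ 520.9 -126.2    0. ]
wrist [524.  77. 373.]
wrist cover_press 0.77 [218. 223.] [481.   -7.4 120. ]
wrist cover_press 0.51 [276.  62.] [524.2 101.5 120. ]
wrist cover_hinge 0.56 [278.  62.] [525.2 101.4 119. ]
wrist wheel 0.89 [254. 146.] [501.1  33.9   0. ]
wrist pan_rim 0.95 [473. 279.] [642.3 -24.9 175. ]
wrist cup 0.65 [219. 308.] [ 457.6 -151.5    0. ]
wrist glaze_jar 0.87 [190. 370.] [ 417.  -238.9    0. ]
[[ 0.  1. -0.]
 [ 1. -0.  0.]
 [ 0. -0. -1.]] 1.15
```

View pics/wrist0.png

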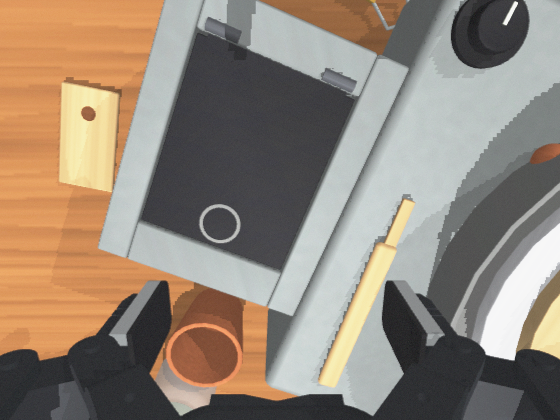

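The wrist view shows the black cover, with corners near (142,222), (280,272), (357,97) and (196,32), and the ring at (219,223), which agrees with the network. Next I'll fit the wheel frame.

```bash
python3 - <<'E'
from h import *
from scipy.optimize import least_squares
obs=[("scene",(224,233),(0,-46.5,120)),("side",(319,222),(0,-46.5,120)),("wrist",(219,223),(0,-46.5,120)),
("scene",(261,212),(0,71.5,119)),("side",(283,246),(0,71.5,119)),("scene",(284,248),(154,0,175)),("side",(263,183),(154,0,175)),("wrist",(473,279),(154,0,175)),
("scene",(242,255),(0,0,0)),("side",(300,265),(0,0,0)),("wrist",(254,146),(0,0,0)),
("wrist",(142,222),(-56,-64,120)),("wrist",(280,272),(56,-64,120)),("wrist",(196,32),(-56,71,120)),("wrist",(357,97),(56,71,120))]
def w(p,q):
    c,s=np.cos(p[2]),np.sin(p[2]); return np.array([p[0]+c*q[0]-s*q[1],p[1]+s*q[0]+c*q[1],q[2]])
f=lambda p:np.concatenate([proj(c,w(p,q))-xy for c,xy,q in obs])
r=least_squares(f,[500,34,-.35],loss="soft_l1",f_scale=2); print(r.x,r.fun.round(1).reshape(-1,2).tolist())
p=r.x
open("h.py","a").write(f'''
P={p.tolist()}
def W(q):
    c,s=np.cos(P[2]),np.sin(P[2]); return np.array([P[0]+c*q[0]-s*q[1],P[1]+s*q[0]+c*q[1],q[2]])
def tw(v):
    c,s=np.cos(P[2]),np.sin(P[2]); d=np.array(v)-[P[0],P[1],0]; return np.array([c*d[0]+s*d[1],-s*d[0]+c*d[1],d[2]])
def go(q,tilt=0,cam=np.pi):
    """shift(cm)/rotvec in tool axes to put fingertip at wheel point q; tool x at yaw cam from wheel x; tilt leans body to +y"""
    Rt=R.from_euler("z",P[2])*R.from_euler("x",-tilt)*R.from_euler("z",cam)*R.from_euler("x",np.pi)
    s=sense(); R0=rot(); tcp=W(q)-17*Rt.apply([0,0,1])
    print("shift",(R0.inv().apply(tcp-s["eef_pos"])/10).round(2),"rot",(R0.inv()*Rt).as_rotvec().round(3))
def st():
    s=sense(); R0=rot(); print("t",s["time_s"],"tip",tw(np.array(s["eef_pos"])+17*R0.apply([0,0,1])).round(1),"F",np.round(s["force"],1),"q",np.round(s["joints"],2))
''')
from importlib import reload
import h
for c in (np.pi,): h.go((0,-46.5,150),0,c)
h.go((0,-46.5,150),0,-np.pi/2); h.st()
E
```

```text
[ 4.99398069e+02  3.29788959e+01 -3.76215090e-01] [[-0.2, -0.2], [0.1, 0.3], [0.5, 3.3], [3.9, -1.2], [-2.1, -0.2], [-3.5, 1.7], [-0.0, -3.2], [1.0, -2.1], [0.8, 0.5], [2.2, -0.2], [-2.0, 1.3], [-2.9, -1.2], [1.6, -0.1], [-0.6, -1.4], [0.2, 2.2]]Traceback (most recent call last):
  File "<stdin>", line 28, in <module>
AttributeError: module 'h' has no attribute 'go'
```

```bash
python3 - <<'E'
import h,numpy as np
h.go((0,-46.5,150),0,np.pi); h.go((0,-46.5,150),0,-np.pi/2); h.st(); print(h.W((0,-46.5,120)))
E
```

```text
shift [-1.03 -4.27  8.13] rot [-0.    -0.    -1.195]
shift [-1.03 -4.27  8.13] rot [-0.    -0.    -2.765]
t 1.15 tip [ 35.9 -21.3 231.3] F [-0.4 -0.5 -0.5] q [-0.22  0.31  1.5  -0.    1.33 -0.22]
[482.31383329 -10.26898156 120.        ]
```

Emit:
step_arm:
  commands: "0 -0.2 -1 2 0 0 -0.12;0 -0.4 -2 3 0 0 -0.24;0 -0.6 -3 4 0 0 -0.36;0 -0.8 -4 5 0 0 -0.48;0 -1 -4.3 6 0 0 -0.6;0 -1 -4.3 6.6 0 0 -0.72;0 -1 -4.3 6.6 0 0 -0.84;0 -1 -4.3 6.6 0 0 -0.96;0 -1 -4.3 6.6 0 0 -1.08;0 -1 -4.3 6.6 0 0 -1.195;0 -1 -4.3 6.6 0 0 -1.195;0 -1 -4.3 6.6 0 0 -1.195"

```text
time_s: 2.15
eef_pos: [482.0, -10.0, 182.3]
ee_rot: [0.0, 0.188, 0.982, -0.0]
force: [0.3, 0.2, 0.3]
grip_width: 0.0
grip_force: 0.0
```

```bash
python3 - <<'E'
from h import *
im=capture("wrist"); cv2.imwrite("pics/b.png",im[:,:,::-1])
pt("wrist","cover_press",120); pt("wrist","cover_hinge",119); st(); go((0,-46.5,122)); print(proj("wrist",W((0,-46.5,120))),sense()["grip_width"])
E
```

```text
wrist cover_press 0.75 [278. 246.] [481.3  -8.1 120. ]
wrist cover_hinge 0.91 [492. 245.] [525.2 101.8 119. ]
t 2.3 tip [ -0.4 -46.4 165.3] F [ 0.3  0.4 -0.5] q [-0.26  0.28  1.72 -0.    1.14 -1.46]
shift [-0.04 -0.01  4.33] rot [-0.     0.    -0.002]
[275.47524093 248.83179868] -0.000486787141039299
```

View pics/b.png

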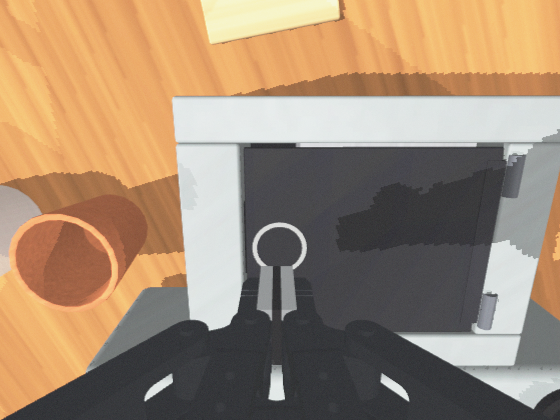

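The ring is at (279,246), right under the shut fingertips, and the box is square to the view. I'll press it.

Emit:
step_arm:
  commands: "0 0 0.1 2.5 0 0 0;0 0 0.1 4 0 0 0;0 0 0.1 4.5 0 0 0;0 0 0.1 4.8 0 0 0;0 0 0.1 5 0 0 0;0 0 0.1 5.2 0 0 0;0 0 0.1 5.3 0 0 0;0 0 0.1 5.3 0 0 0"

```text
time_s: 2.97
eef_pos: [482.7, -9.1, 130.0]
ee_rot: [0.001, 0.187, 0.982, 0.0]
force: [-2.0, 0.4, 3.3]
grip_width: -0.002
grip_force: 1.7
```

```bash
python3 -c "
from h import *
st()"
```

```text
t 2.9667 tip [-1.00e-01 -4.53e+01  1.13e+02] F [-2.   0.4  3.3] q [-0.26  0.35  1.78  0.    1.01 -1.46]
```

Emit:
step_arm:
  commands: "0 0 0 0.1 0 0 0;0 0 0 0.2 0 0 0;0 0 0 0.2 0 0 0;0 0 0 -0.3 0 0 0;0 0 -1 -3 0 0 0;0 0 -4 -6 0 0 0;0 0 -7 -8 0 0 0;0 0 -9 -9 0 0 0;0 0 -9 -9 0 0 0;0 0 -9 -9 0 0 0;0 0 -9 -9 0 0 0;0 0 -9 -9 0 0 0;0 0 -9 -9 0 0 0;0 0 -9 -9 0 0 0;0 0 -9 -9 0 0 0;0 0 -9 -9 0 0 0"

```text
time_s: 4.3
eef_pos: [449.4, -92.5, 219.1]
ee_rot: [-0.0, 0.187, 0.982, 0.0]
force: [-0.0, 0.4, -0.6]
grip_width: -0.001
grip_force: 0.0
```

```bash
python3 - <<'E'
from h import *
st()
im=capture("wrist"); cv2.imwrite("pics/c.png",im[:,:,::-1])
pt("wrist","dir_right_end",105); pt("wrist","dir_left_end",97);pt("wrist","mains_top",101)
print(W((-27,-16,105)),W((-27,8,98)),W((27,-4,101)))
go((-27,-17,130))
E
```

```text
t 4.3 tip [  -0.4 -135.1  202.1] F [-0.   0.4 -0.6] q [-0.46  0.19  1.73  0.    1.22 -1.65]
wrist dir_right_end 0.73 [456. 256.] [521.7  16.7 105. ]
wrist dir_right_end 0.56 [493. 180.] [476.8  51.8 105. ]
wrist dir_left_end 0.75 [492. 180.] [479.8  55.4  97. ]
wrist mains_top 0.71 [457. 253.] [522.1  18.9 101. ]
[468.40795121  28.01778435 105.        ] [477.22562101  50.3392695   98.        ] [523.04012769  19.33876986 101.        ]
shift [ 2.66 11.83  7.23] rot [ 0. -0.  0.]
```

View pics/c.png

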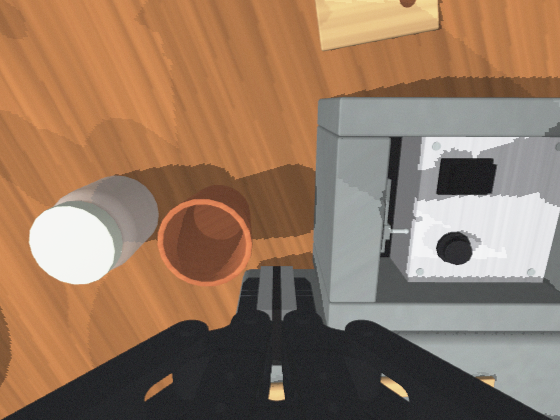

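The cover is open. The rocker is at (438..497, 158..195) and the round mains rocker at (456,248), both with nothing in the way.

```bash
python3 - <<'E'
from h import *
for xy,z in [((467,176),100),((444,176),104),((492,176),97),((457,247),101),((436,146),88),((420,270),88),((532,270),88)]: print(xy,tw(atz("wrist",xy,z)).round(1))
for n in("scene","side"):
    capture(n)
    for l,z in (("dir_right_end",105),("dir_left_end",97),("mains_top",101)):
        for a in spot_point(n,l)[:1]: print(n,l,round(a["score"],2),tw(atz(n,a["xy"],z)).round(1))
E
```

```text
(467, 176) [-29.5  -5.8 100. ]
(444, 176) [-30.3 -23.2 104. ]
(492, 176) [-28.9  13.   97. ]
(457, 247) [ 21.9  -5.5 101. ]
(436, 146) [-48.3 -24.2  88. ]
(420, 270) [ 46.3 -24.3  88. ]
(532, 270) [46.3 62.  88. ]
scene dir_right_end 0.55 [-20.5 -20.2 105. ]
scene dir_left_end 0.46 [-32.9   4.2  97. ]
scene mains_top 0.52 [ 20.3   1.4 101. ]
side dir_right_end 0.55 [-22.6 -15.6 105. ]
side dir_left_end 0.61 [-24.5   5.7  97. ]
side mains_top 0.42 [ 26.4  -2.9 101. ]
```

Emit:
step_arm:
  commands: "0 1 3 0 0 0 0;0 2 6 0 0 0 0;0 2.8 9 1 0 0 0;0 2.8 11 3 0 0 0;0 2.8 11.7 5 0 0 0;0 2.8 11.7 7.5 0 0 0;0 2.8 11.7 8.8 0 0 0;0 2.8 11.7 9.3 0 0 0;0 2.8 11.7 9.6 0 0 0;0 2.8 11.7 9.8 0 0 0;0 2.8 11.7 10 0 0 0;0 2.8 11.7 10.1 0 0 0;0 2.8 11.7 10.2 0 0 0;0 2.8 11.7 10.2 0 0 0"

```text
time_s: 6.07
eef_pos: [466.6, 26.1, 117.7]
ee_rot: [0.001, 0.187, 0.982, -0.0]
force: [-0.6, -1.5, 3.3]
grip_width: 0.004
grip_force: 0.9
```

```bash
python3 -c "
from h import *
st()"
```

```text
t 6.0667 tip [-28.  -18.4 100.7] F [-0.6 -1.5  3.3] q [-0.2   0.34  1.83 -0.    0.96 -1.39]
```

Emit:
step_arm:
  commands: "0 0 0 0.1 0 0 0;0 0 0 0.2 0 0 0;0 0 0 0.3 0 0 0;0 0 0 0.35 0 0 0;0 0 0 0.35 0 0 0"

```text
time_s: 6.48
eef_pos: [466.7, 26.1, 115.9]
ee_rot: [0.001, 0.187, 0.982, -0.0]
force: [-9.5, -1.4, 25.0]
grip_width: -0.001
grip_force: 12.8
```

```bash
python3 -c "
from h import *
st()"
```

```text
t 6.4833 tip [-27.9 -18.4  98.9] F [-9.5 -1.4 25. ] q [-0.2   0.35  1.84 -0.    0.96 -1.39]
```

Emit:
step_arm:
  commands: "0 0 0 -1 0 0 0;0 0 0 -4 0 0 0;0 0 -2 -7 0 0 0;0 0 -5 -10 0 0 0;0 0 -7 -13 0 0 0;0 0 -8 -16 0 0 0;0 0 -8 -18 0 0 0;0 0 -8 -20 0 0 0;0 0 -8 -20 0 0 0;0 0 -8 -20 0 0 0"

```text
time_s: 7.32
eef_pos: [437.0, -48.0, 313.9]
ee_rot: [0.001, 0.187, 0.982, 0.0]
force: [0.5, 0.3, -1.6]
grip_width: -0.001
grip_force: 0.0
```

```bash
python3 - <<'E'
from h import *
st()
im=capture("wrist"); cv2.imwrite("pics/d.png",im[:,:,::-1])
go((0,150,290)); go((0,150,215),0.6); go((0,125,215),0.6)
E
```

```text
t 7.3167 tip [-28.3 -98.2 296.9] F [ 0.5  0.3 -1.6] q [-0.38  0.08  1.61  0.    1.45 -1.57]
shift [-2.87 24.82  0.61] rot [ 0.    -0.001  0.001]
shift [-2.88 25.78  8.4 ] rot [ 0.6   -0.001  0.001]
shift [-2.88 23.28  8.4 ] rot [ 0.6   -0.001  0.001]
```

View pics/d.png

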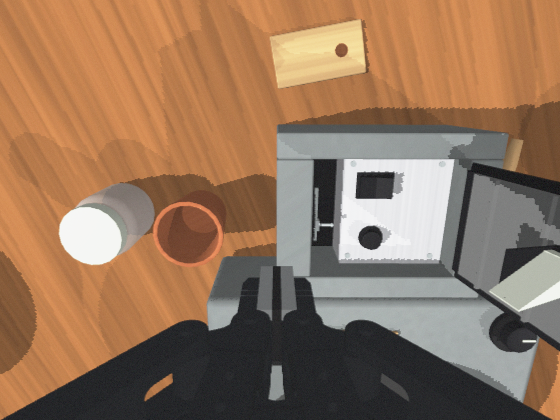

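The rocker at (375,185) now casts its shadow from the left end, so its right end is down. The open cover stands at the right, around (520,250). I'll cross over above it to its outer side.

Emit:
step_arm:
  commands: "0 0 0 -2 0 0 0;0 -0.5 2 -3 0 0 0;0 -1 5 -3 0 0 0;0 -1.5 8 -3 0 0 0;0 -2 11 -3 0 0 0;0 -2.5 14 -3 0 0 0;0 -2.9 17 -3 0 0 0;0 -2.9 20 -3 0 0 0;0 -2.9 23 -3 0 0 0;0 -2.9 26 -3 0.1 0 0;0 -2.9 28 -2 0.2 0 0;0 -2.9 28 -1 0.3 0 0;0 -2.9 28 0 0.4 0 0;0 -2.9 28 2 0.5 0 0;0 -2.9 28 4 0.6 0 0;0 -2.9 28 6 0.6 0 0;0 -2.9 28 6 0.6 0 0;0 -2.9 28 6 0.6 0 0"

```text
time_s: 8.87
eef_pos: [566.3, 201.8, 252.5]
ee_rot: [-0.057, 0.178, 0.938, -0.291]
force: [-0.3, -0.2, 1.1]
grip_width: 0.0
grip_force: 0.0
```

```bash
python3 - <<'E'
from h import *
st(); print(rot().as_rotvec())
im=capture("side"); cv2.imwrite("pics/e.png",im[:,:,::-1])
def tip(r,a,d=0): # point on the outer face at distance r, d beyond
    return (0,71.5-r*np.cos(a)+(1+d)*np.sin(a),119+r*np.sin(a)+(1+d)*np.cos(a))
for a,t in [(1.75,.6),(1.5,.6),(1.25,.6),(1,.5),(.75,.4),(.5,.3),(.25,.15),(0.05,0),(-.06,0)]:
    q=tip(110 if a>0.9 else 118,a); print(a,np.round(q,1)); go(q,t)
E
```

```text
t 8.8667 tip [2.000e-01 1.719e+02 2.384e+02] F [-0.3 -0.2  1.1] q [ 0.32  0.74  0.93 -0.47  1.86 -0.92]
[-0.53920169 -2.84627448  0.88238324]
1.75 [  0.   92.1 227.1]
shift [ 0.07 -5.85  5.6 ] rot [0. 0. 0.]
1.5 [  0.   64.7 228.8]
shift [ 0.07 -8.2   7.  ] rot [0. 0. 0.]
1.25 [  0.   37.8 223.7]
shift [  0.07 -10.14   8.94] rot [0. 0. 0.]
1 [  0.   12.9 212.1]
shift [  0.07 -11.71  11.31] rot [-0.1  0.   0. ]
0.75 [  0.  -14.2 200.2]
shift [  0.07 -13.44  13.85] rot [-0.2  0.   0. ]
0.5 [  0.  -31.6 176.4]
shift [  0.07 -13.7   16.83] rot [-0.3  0.   0. ]
0.25 [  0.  -42.6 149.2]
shift [  0.07 -13.31  19.8 ] rot [-0.45  0.    0.  ]
0.05 [  0.  -46.3 125.9]
shift [  0.07 -12.52  22.06] rot [-0.6  0.   0. ]
-0.06 [  0.  -46.3 112.9]
shift [  0.07 -11.8   23.13] rot [-0.6  0.   0. ]
```

View pics/e.png

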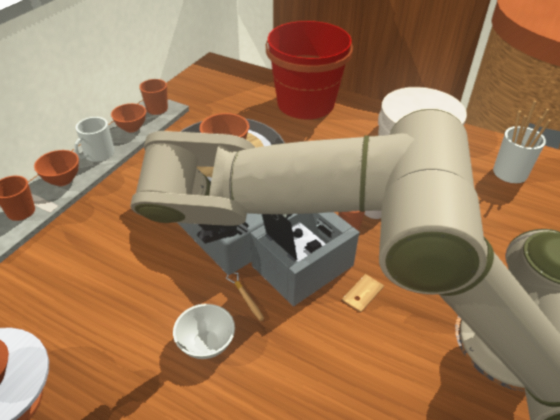

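The side view shows the arm clear on the cover's outer (left) side, with the cover still open near (280,230). I'll push along the arc now.

Emit:
step_arm:
  commands: "0 0 -2 2 0 0 0;0 0 -3.5 3.8 0 0 0;0 0 -4.5 4.8 0 0 0;0 0 -5.2 5.2 0 0 0;0 0 -5.9 5.6 0 0 0;0 0 -6.5 6 0 0 0;0 0 -7.1 6.3 0 0 0;0 0 -7.7 6.7 0 0 0;0 0 -8.2 7 0 0 0;0 0 -8.7 7.5 0 0 0;0 0 -9.2 8 0 0 0;0 0 -9.7 8.5 0 0 0;0 0 -10.1 8.9 0 0 0;0 0 -10.5 9.5 0 0 0;0 0 -10.9 10.1 0 0 0;0 0 -11.3 10.7 -0.05 0 0;0 0 -11.7 11.3 -0.1 0 0;0 0 -11.7 11.3 -0.1 0 0"

```text
time_s: 10.42
eef_pos: [507.2, 51.0, 226.8]
ee_rot: [-0.046, 0.182, 0.952, -0.242]
force: [0.4, 1.1, -0.0]
grip_width: 0.002
grip_force: 0.5
```

```bash
python3 - <<'E'
from h import *
st()
im=capture("scene"); cv2.imwrite("pics/f.png",cv2.resize(im[120:330,120:400],None,fx=2.5,fy=2.5)[:,:,::-1])
def tip(r,a,d=0):
    return (0,71.5-r*np.cos(a)+(1+d)*np.sin(a),119+r*np.sin(a)+(1+d)*np.cos(a))
for a,t in [(.85,.45),(.7,.4),(.5,.3),(.35,.2),(.2,.1),(0.1,0),(-.06,0)]:
    q=tip(118,a); print(a,np.round(q,1)); go(q,t)
E
```

```text
t 10.4167 tip [  0.7  11.5 211.9] F [ 0.4  1.1 -0. ] q [ 0.07  0.46  1.43 -0.45  1.5  -1.03]
0.85 [  0.   -5.6 208.3]
shift [ 0.06 -1.45  1.18] rot [-0.051 -0.    -0.001]
0.7 [  0.  -18.1 195.8]
shift [ 0.06 -2.03  2.88] rot [-0.101 -0.    -0.001]
0.5 [  0.  -31.6 176.4]
shift [ 0.06 -2.45  5.25] rot [-0.201 -0.    -0.001]
0.35 [  0.  -39.  160.4]
shift [ 0.06 -2.5   7.06] rot [-0.301 -0.    -0.001]
0.2 [  0.  -43.9 143.4]
shift [ 0.06 -2.28  8.84] rot [-0.401  0.    -0.001]
0.1 [  0.  -45.8 131.8]
shift [ 0.06 -2.03 10.03] rot [-0.501  0.    -0.001]
-0.06 [  0.  -46.3 112.9]
shift [ 0.06 -1.18 11.71] rot [-0.501  0.    -0.001]
```

View pics/f.png

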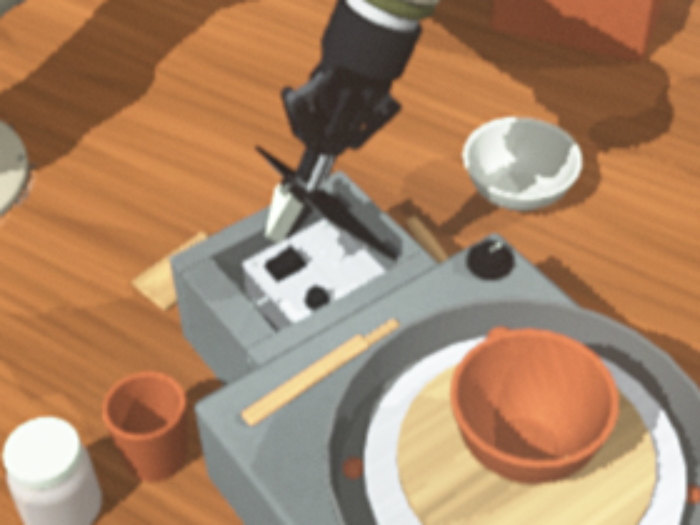

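The cover is now about 45° from shut, with the fingertips pushing on its outer shell and everything else undisturbed. I'll carry on down.

Emit:
step_arm:
  commands: "0 0 -0.7 0.6 -0.02 0 0;0 0 -1.45 1.2 -0.05 0 0;0 0 -1.75 2 -0.08 0 0;0 0 -2 2.9 -0.1 0 0;0 0 -2.2 3.7 -0.13 0 0;0 0 -2.3 4.5 -0.17 0 0;0 0 -2.45 5.3 -0.2 0 0;0 0 -2.5 6.1 -0.25 0 0;0 0 -2.5 7 -0.3 0 0;0 0 -2.4 7.9 -0.35 0 0;0 0 -2.3 8.8 -0.4 0 0;0 0 -2.15 9.4 -0.45 0 0;0 0 -2 10 -0.5 0 0;0 0 -1.75 10.5 -0.5 0 0;0 0 -1.5 11 -0.5 0 0;0 0 -1.3 11.4 -0.5 0 0;0 0 -1.2 11.7 -0.5 0 0;0 0 -1.2 11.7 -0.5 0 0"

```text
time_s: 11.97
eef_pos: [483.7, -9.2, 130.0]
ee_rot: [0.0, 0.186, 0.982, -0.0]
force: [1.7, 1.9, 3.7]
grip_width: -0.002
grip_force: 2.1
```

```bash
python3 -c "
from h import *
st()"
```

```text
t 11.9667 tip [  0.9 -45.  113. ] F [1.7 1.9 3.7] q [-0.26  0.36  1.77 -0.    1.01 -1.46]
```

Same height and force as the opening press, so I'll push a little further to the stop and then retreat straight up.

Emit:
step_arm:
  commands: "0 0 0 0.1 0 0 0;0 0 0 0.2 0 0 0;0 0 0 0.2 0 0 0;0 0 0 0.2 0 0 0;0 0 0 -0.2 0 0 0;0 0 0 -0.6 0 0 0;0 0 0 -1.5 0 0 0;0 0 0 -4 0 0 0;0 0 -2 -7 0 0 0;0 0 -5 -10 0 0 0;0 0 -8 -13 0 0 0;0 0 -11 -14 0 0 0;0 0 -11 -14 0 0 0;0 0 -11 -14 0 0 0;0 0 -11 -14 0 0 0;0 0 -11 -14 0 0 0;0 0 -11 -14 0 0 0;0 0 -11 -14 0 0 0;0 0 -11 -14 0 0 0;0 0 -11 -14 0 0 0"

```text
time_s: 13.63
eef_pos: [443.0, -111.4, 269.5]
ee_rot: [-0.0, 0.186, 0.982, 0.0]
force: [-0.2, 0.3, 0.3]
grip_width: -0.003
grip_force: 0.0
```

```bash
python3 - <<'E'
from h import *
st()
a=capture("wrist"); b=capture("scene")
cv2.imwrite("pics/g.png",np.hstack([cv2.resize(a,(400,300)),cv2.resize(b[120:330,120:400],(400,300))])[:,:,::-1])
pt("wrist","cover_press",120); print(W((0,-46.5,120)))
E
```

```text
t 13.6333 tip [   0.6 -155.   252.5] F [-0.2  0.3  0.3] q [-0.5   0.15  1.65 -0.    1.34 -1.7 ]
wrist cover_press 0.98 [417. 205.] [482.9  -8.7 120. ]
[482.31383329 -10.26898156 120.        ]
```

View pics/g.png

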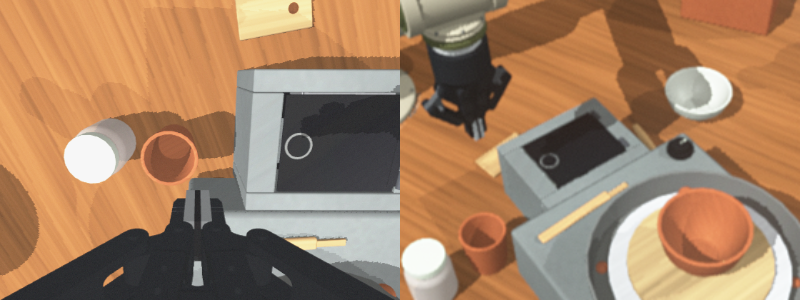

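The cover is shut flush, with the ring at (298,146) on the left and (548,160) on the right. The hand is clear and nothing else has moved, so I'm handing it in.

```bash
python3 -c "
from rig import *
print(finish_job())"
```

```text
the job is handed in; nothing more can be done
None
```

I sprang the cover open, pressed the raised end of the direction rocker down to its stop, then swung the cover back and latched it flush; I didn't touch the mains rocker, nothing else moved, the hand is clear, and the job was handed in at about 14 s.

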